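# Trip test of the laundry safety switch

## Robot

A 7-joint arm with a two-finger parallel gripper is mounted at the origin on the work surface. World frame = base frame: x ahead of the robot, y to its left, z up, the work surface at z = 0. Lengths are in m, angles in rad, forces in N, time in s.
With the tool pointing down it reaches from about 0.425 to 0.825 m from the base axis. Payload 3.6 kg.
Tool frame: the origin (TCP) lies midway between the tips of the shut fingers; the grasp point (between the pads) lies 19 mm behind it; z points along the fingers, y is the line along which they close (so a half turn about z gives the same grasp; the last joint's range is limited). The gripper opens to 93 mm and grips with 3 to 60 N. Pads are 15 mm wide; open, the fingers measure 128 mm over their backs; the gripper's body (75 mm by 188 mm) begins 65 mm behind the grasp point.
Start: joints at [-1.304, 0.615, -0.013, 1.423, 0.008, 1.103, -0.04], TCP at [0.188, 0.622, 0.219] pointing down, gripper open.
Joint ranges: [-3.12, 3.12], [-0.3, 2.06], [-1.34, 1.32], [0.26, 2.42], [-1.36, 4.5], [0.01, 1.98], [-2.84, 2.84]. Speed limits (rad/s): [2.79, 2.79, 3.14, 3.14, 3.14, 3.14, 3.14].

## Interface

Orientations are given as a unit quaternion [w, x, y, z].
In Python, from plant import ctrl gives the robot as it stands. The module is installed in compiled form; this text tells all that it offers.
- The arm moves only by the tool carry_out, never from a script. Its argument "motion" is one flat list of numbers, 5 for each row, row after row: the finger opening in m, from 0 to 0.093, then the shift along the tool's x, y, z in m, then the turn about the tool's z in degrees. In form: [gripper, dx, dy, dz, turn, gripper, dx, dy, dz, turn, ...]. A call has exactly 5 rows; each row is the pose to reach, as a shift and turn from the pose commanded when the call began, along the tool's axes at that moment; what a row does not reach only later rows make up. A row lasts 1/8 s, in which the tool goes at most 62.5 mm and 10.7 degrees, less where a joint would pass 70% of its speed; a pose out of reach is approached as far as the arm can. A call with a gripper value outside its range is refused whole. The fingers move at their own pace and stop on an object; "grip_force" is the grip in N (left out, the last holds). Time passes only in rows, so rows that repeat a pose let the fingers close, or fill a call up. It gives the time, the measured TCP pose, the force, the opening and the grip force at its end, in the units of the state.
- ctrl.read_state(): the state, without advancing time (a new reading comes with each control period).
- ctrl.snapshot(name): name is "scene" or "top" or "wrist"; returns a dict with "color" (420x560x3 uint8, red, green, blue), "intrinsics" (3x3 intrinsics, pixels), "position" and "orientation" of the camera in the world; the wrist camera has in their place "tool_from_camera" (4x4, takes a point from camera to tool coordinates, whose origin is the TCP and whose axes are the flange's). Camera axes: x right, y down, z forward; pixel columns grow to the right and rows downward; lengths in m; the calibration is good to about 2 mm. A picture is of the moment at which its call begins: read the wrist's pose just before it. There is no depth.
- ctrl.job_done(): hands the job in; it is judged then, once.
Trained networks look in a picture, given as the dict that the camera call returned (one of the last four; its "shot" number tells which), for a name from the list of things; names that differ only in an ending like _2 or _b are one class to them, and where a whole thing is asked for, a point or a joint stands for the part that bears it (a point fixed in the world has none). Each returns a list of dicts, best first, with "conf" (0 to 1); they miss things now and then, are a little off and sometimes report something else, mostly with a low value. They report only what shows in the picture. A call takes as long as a camera call.
- ctrl.boxes_of(picture, target): "bbox" ([left, top, right, bottom] in pixels, round what is visible of it).
- ctrl.pinpoint(picture, target): "xy" ([column, row] in pixels: a listed point, or the origin of a listed thing).
The state is a dict: "time": time; "joints": joint angles; "qvel": joint speeds; "effort": joint torques, N m; "tool_pos": TCP position; "tool_rot": TCP orientation; "contact_force": force on the tool from outside, world axes, zero at the start; "wrist_torque": the same for the moment, N m; "finger_gap": finger opening in m; "grip_force": force on a finger pad.
Only numpy, scipy, OpenCV 4.12 (cv2) and the standard library are available. Lean on these libraries where they do the work, as an engineer would, in place of code of your own. Each camera call takes 0.05 s, during which the arm holds its last target. There are 200 camera calls.

## Task

Test the washing machine's safety switch: slide the shutter off its test button, press the button so that it drops the lever, then lift the lever back up until it stays fully home and slide the shutter fully shut over the button again (these last two in either order). Leave the neighbouring isolator box's knob, the bottle, the cup and the carton where they are.

Things in the scene. Friction and masses are not known exactly. Their poses are not given: they have to be found in the camera images.
- switch_box: White plastic box fixed to the counter, 160 (x) x 240 (y) x 70 mm high; origin at the centre of its underside, z up. All offsets below are in its frame: -x is its front. On its top: a shutter between two rails on the right half (y = -60 mm; rails at y = -101 and -19 mm, 8 mm wide, 16 mm high, along x) and a lever on the left half (y = +55 mm).
- shutter (a joint): Position of the shutter in m: 0 = shut (front end stop, covers the test button), 0.070 = fully open (rear end stop); it slides towards the box's +x. It stays where it is left; about 1.2 N moves it. Grey plate 70 (x) x 72 (y) x 4 mm, its top 86 mm above the counter; when shut it covers x = -78 to -8 mm.
- shutter_rib (a point): Top centre of the upright rib across the shutter, to push or pinch: 10 mm thick (x), 62 mm long (y), its top 110 mm above the counter (24 mm above the plate). Shut, it is at x = -66, y = -60 mm in the box's frame; fully open, at x = +4 mm. It moves with the shutter.
- test_button (a joint): Travel of the test button in m: 0 = out, 0.008 = fully pressed (down); springs back. Pressing takes 1 N at first and about 4 N to the bottom. From about 4 mm on it tips the lever over its dead centre, and the lever drops by itself within about a second.
- button_top (a point): Centre of the top of the black round test button, 32 mm in diameter, at x = -45, y = -60 mm and 80 mm above the counter when out. Hidden under the shutter at the start; free once the shutter is open by 60 mm or more.
- trip_lever (a joint): Angle of the lever in rad: 0 = home (upright, leaning 0.14 rad back to the box's +x, against its stop, held there by its own weight), 1.40 = dropped to the front (-x, 1.26 rad from vertical, i.e. lying 0.31 rad above level). Dead centre at 0.14: below it the lever falls home, above it it drops to the front. Lifting needs about 1.5 N at the bar.
- lever_bar (a point): Centre of the lever's black cross bar: a bar along the box's y, 64 mm long over its round ends, 16 mm in diameter, at the end of a 12 mm steel rod. Its centre moves on an arc of 135 mm radius about lever_hinge: home at x = +19, z = 196 mm; dropped at x = -129, z = 103 mm (box frame), 49 mm beyond the box's front face with free space below.
- lever_hinge (a point): Point on the lever's hinge axis, which runs along the box's y: at x = 0, y = +55 mm, 62 mm above the counter. Fixed.
- isolator: Another white box fixed to the counter, 100 x 100 x 60 mm, with a round black bar-grip knob 38 mm high on its top; not part of the job. Origin at the centre of its underside. Stands to the left or right of the switch box, 0.32 m or more away (centre to centre).
- isolator_knob (a joint): Angle of the isolator's knob in rad, 0 at the start; must not be turned.
- softener_bottle: Loose upright white bottle, 68 mm in diameter, 200 mm high; origin at the centre of its underside. Stands close beside the switch box, on either side.
- measuring_cup: Loose upright white cup, 72 mm in diameter, 90 mm high; origin at the centre of its underside. Stands close beside the switch box, on the other side from the bottle.
- tablet_carton: Loose cardboard carton lying in front of the switch box, 75 (x) x 110 (y) x 50 mm high; origin at the centre of its underside.

How it is judged:
On the way, in this order (a step that is already met when the one before it is completed fails the run):
1. the test button is pressed (3 mm or more) while the lever is still up (value of joint test_button above 0.003 m and value of joint trip_lever below 0.8 rad).
2. the lever has dropped fully (value of joint trip_lever above 1.3 rad), for 0.1 s.
At the end, for the whole second after the job is handed in: The lever is back home (within 0.06 rad of its upright stop), the shutter is shut (within 6 mm of its front stop) and the button is out (within 2 mm) (value of joint trip_lever below 0.06 rad and value of joint shutter below 0.006 m and value of joint test_button below 0.002 m); the robot touches nothing.
It fails at once if the isolator's knob is turned more than 0.15 rad (value of joint isolator_knob above 0.15 rad).
It fails at once if the bottle is moved more than 25 mm or tipped (distance of softener_bottle from where it was at the start of the episode above 0.025 m or angle between softener_bottle's own z axis and vertical above 0.3 rad).
It fails at once if the cup is moved more than 25 mm or tipped (distance of measuring_cup from where it was at the start of the episode above 0.025 m or angle between measuring_cup's own z axis and vertical above 0.3 rad).
It fails at once if the carton is moved more than 25 mm or tipped (distance of tablet_carton from where it was at the start of the episode above 0.025 m or angle between tablet_carton's own z axis and vertical above 0.3 rad).
It also fails if it takes over 64 s, if anything falls off the work surface, if the arm or the gripper's body presses on something with over 40 N, if the wrist force passes 120 N, or if a joint passes its speed limit or range.

## Working session

There is one attempt and no reset: what is moved stays moved. The work goes in short steps, Python scripts to look and compute and a tool call to move; the robot and the scene stay as the last step left them, time stands still between calls to the robot, and variables do not carry over. Pictures are saved under pics/ and viewed, at most 10 in all, crops included, and the job is handed in when it is done.

Besides the shell and the picture viewer there is one more tool, called after "Request:" as name(argument=value, ...), one argument or row to a line, values as JSON. carry_out: Moves the arm, as the interface text tells. Its arguments: {"type":"object","properties":{"motion":{"type":"array"},"grip_force":{"type":"number"}},"required":["motion"]}

```bash
mkdir -p pics; cat > h.py <<'E'
import numpy as np, cv2
from scipy.spatial.transform import Rotation as R
from plant import ctrl
def rot(q): return R.from_quat(np.roll(q,-1)).as_matrix()
def P(s): # projection: K, Rwc(world->cam), t
    Rw=rot(s["orientation"]); return np.array(s["intrinsics"]),Rw,np.array(s["position"])
def ray(s,uv):
    K,Rw,p=P(s); d=Rw@np.linalg.solve(K,[uv[0],uv[1],1]); return p,d/np.linalg.norm(d)
def atz(s,uv,z):
    p,d=ray(s,uv); return p+d*(z-p[2])/d[2]
def tri(a,b):
    A=np.zeros((3,3));y=np.zeros(3);
    for s,uv in (a,b):
        p,d=ray(s,uv);M=np.eye(3)-np.outer(d,d);A+=M;y+=M@p
    x=np.linalg.solve(A,y); return x
def proj(s,X):
    K,Rw,p=P(s); c=K@(Rw.T@(np.array(X)-p)); return c[:2]/c[2]
def save(s,n): cv2.imwrite(f"pics/{n}.png",s["color"][:,:,::-1])
E
cat > a.py <<'E'
from h import *
np.set_printoptions(precision=4,suppress=True)
st=ctrl.read_state();print(st)
S=ctrl.snapshot("scene");T=ctrl.snapshot("top")
cv2.imwrite("pics/st.png",np.vstack([S["color"],T["color"]])[:,:,::-1]);save(S,"s0");save(T,"t0")
for n in "switch_box shutter_rib lever_bar lever_hinge button_top isolator softener_bottle measuring_cup tablet_carton".split():
    a=ctrl.pinpoint(S,n);b=ctrl.pinpoint(T,n)
    print(n,[(x["xy"],round(x["conf"],2)) for x in a[:2]],[(x["xy"],round(x["conf"],2)) for x in b[:2]])
    if a and b: print("   tri",tri((S,a[0]["xy"]),(T,b[0]["xy"])))
E
python3 a.py
```

```text
{'time': 0.0, 'joints': array([-1.3045,  0.6159, -0.0126,  1.4249,  0.0081,  1.1034, -0.0404]), 'qvel': array([-0.0019,  0.0008, -0.0001,  0.0006, -0.    , -0.0003,  0.0005]), 'effort': array([  0.0005, -45.8944,   0.2091, -16.5748,  -0.0611,   0.0203,
         0.0002]), 'tool_pos': array([0.1874, 0.6216, 0.2175]), 'tool_rot': array([-0.0001,  0.1458,  0.9893, -0.0012]), 'contact_force': array([0.1484, 0.6539, 0.4654]), 'wrist_torque': array([-0.0157, -0.0265, -0.0417]), 'grip_force': 0.0, 'finger_gap': 0.09308587416588057}
switch_box [([305.0, 304.6], 0.9)] [([238.5, 185.1], 0.97)]
   tri [ 0.6     0.1276 -0.0073]
shutter_rib [([296.8, 248.9], 0.71), ([241.9, 271.0], 0.19)] [([258.0, 194.8], 0.9), ([178.2, 198.7], 0.7)]
   tri [0.5573 0.0576 0.1031]
lever_bar [([329.9, 261.2], 0.83)] [([206.0, 179.6], 0.73)]
   tri [0.5974 0.1951 0.1939]
lever_hinge [([326.7, 299.1], 0.61)] [([217.6, 187.4], 0.75), ([207.4, 178.2], 0.28)]
   tri [0.5884 0.1853 0.0552]
button_top [] []
isolator [([213.6, 236.5], 0.93)] [([344.6, 186.0], 0.87)]
   tri [ 0.598  -0.2261 -0.0191]
softener_bottle [([384.6, 343.2], 0.73)] [([175.8, 202.6], 0.62)]
   tri [ 0.5496  0.3294 -0.0053]
measuring_cup [([238.8, 268.3], 0.9), ([310.8, 246.6], 0.64)] [([296.9, 168.8], 0.79)]
   tri [ 0.6469 -0.064   0.0097]
tablet_carton [] [([204.0, 178.1], 0.29)]
```

View pics/s0.png

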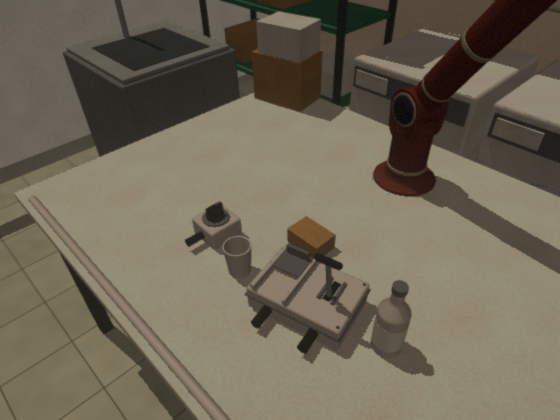

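View pics/t0.png

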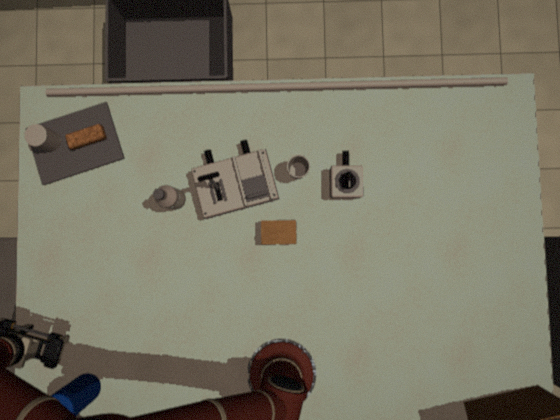

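Scene view: box at about (305,295), cup to its right (238,257), bottle to its left (392,320), carton in front (311,237). Top view: box spans (193–278,150–218), turned about +11°, with its front facing the robot and the carton at (277,232).

```bash
cat > fit.py <<'E'
from h import *
from scipy.optimize import least_squares
PT={"switch_box":(0,0,0),"shutter_rib":(-.066,-.06,.110),"lever_bar":(.019,.055,.196),"lever_hinge":(0,.055,.062)}
def tow(p,b):
    c,s=np.cos(p[2]),np.sin(p[2]); return np.array([p[0]+c*b[0]-s*b[1],p[1]+s*b[0]+c*b[1],b[2]])
def fit(obs,p0):  # obs: (snap,name,uv)
    f=lambda p:np.concatenate([(proj(s,tow(p,PT[n]))-uv) for s,n,uv in obs])
    r=least_squares(f,p0,loss="soft_l1",f_scale=2.); return r.x,f(r.x).reshape(-1,2)
def wristcam(st,w):
    M=np.array(w["tool_from_camera"]); Rt=rot(st["tool_rot"]); w=dict(w)
    w["position"]=np.array(st["tool_pos"])+Rt@M[:3,3]; q=R.from_matrix(Rt@M[:3,:3]).as_quat(); w["orientation"]=np.roll(q,1); return w
E
python3 - <<'E'
from fit import *
np.set_printoptions(precision=4,suppress=True)
S=ctrl.snapshot("scene");T=ctrl.snapshot("top");obs=[]
for s in (S,T):
    for n in PT:
        a=ctrl.pinpoint(s,n)
        if a: obs.append((s,n,a[0]["xy"]))
p,r=fit(obs,[.6,.128,.19]);print(p);print([(o[1],e) for o,e in zip(obs,r)])
w=ctrl.snapshot("wrist");print(w["tool_from_camera"],w["intrinsics"])
b=ctrl.boxes_of(T,"tablet_carton")[:2];print(b,[atz(T,((x["bbox"][0]+x["bbox"][2])/2,(x["bbox"][1]+x["bbox"][3])/2),.05) for x in b], atz(T,(277,232),.05))
E
```

```text
[0.603  0.133  0.3202]
[('switch_box', array([ 1.962 , -1.2867])), ('shutter_rib', array([-0.5387,  0.3126])), ('lever_bar', array([0.9547, 2.0276])), ('lever_hinge', array([0.636 , 2.0453])), ('switch_box', array([0.8615, 0.1293])), ('shutter_rib', array([ 0.378 , -0.1348])), ('lever_bar', array([ 2.4377, -2.526 ])), ('lever_hinge', array([1.5748, 1.3412]))]
[[-0.0006 -0.967  -0.2547  0.0699]
 [ 1.     -0.0006  0.0001 -0.0003]
 [-0.0002 -0.2547  0.967  -0.1668]
 [ 0.      0.      0.      1.    ]] [[324.9196   0.     278.5028]
 [  0.     324.9196 210.3322]
 [  0.       0.       1.    ]]
[{'bbox': [259.5, 218.2, 296.5, 243.7], 'conf': 0.74}] [array([0.4467, 0.0018, 0.05  ])] [0.4435 0.005  0.05  ]
```

Request:
carry_out(
  motion=[0, 0, 0, -0.05, 0, 0, -0.03, -0.025, -0.09, 8, 0, -0.075, -0.055, -0.11, 18, 0, -0.12, -0.09, -0.11, 28, 0, -0.165, -0.125, -0.11, 38],
)

```text
time: 2.22
tool_pos: [0.3105, 0.4536, 0.3293]
tool_rot: [0.0, 0.462, 0.887, 0.001]
contact_force: [1.0, 0.4, -0.7]
finger_gap: 0.0477
grip_force: 0.0
```

```bash
cat > go.py <<'E'
# print tool-axis shift from measured pose to a world target: go.py x y z yawdeg(of tool y)
import sys
from h import *
st=ctrl.read_state();Rt=rot(st["tool_rot"]);t=np.array(list(map(float,sys.argv[1:4])))
yaw=np.degrees(np.arctan2(Rt[1,1],Rt[0,1]))
print("t",st["time"],"pos",np.round(st["tool_pos"],4),"yaw",yaw.round(2),"shift",np.round(Rt.T@(t-st["tool_pos"]),4),"turn",(yaw-float(sys.argv[4])).round(2),"F",np.round(st["contact_force"],1))
E
python3 go.py .55 .13 .33 14
```

```text
t 2.225 pos [0.3105 0.4536 0.3293] yaw 34.91 shift [-0.4024  0.0112 -0.001 ] turn 20.91 F [ 1.   0.4 -0.7]
```

Request:
carry_out(
  motion=[0, -0.058, 0.002, 0, 7, 0, -0.118, 0.004, 0, 14, 0, -0.178, 0.006, 0, 21, 0, -0.238, 0.008, 0, 21, 0, -0.298, 0.01, 0, 21],
)

```text
time: 2.85
tool_pos: [0.4904, 0.216, 0.329]
tool_rot: [0.0, 0.614, 0.789, 0.0]
contact_force: [1.0, -0.3, 0.3]
finger_gap: 0.0014
grip_force: 0.0
```

Request:
carry_out(
  motion=[0, -0.055, 0, 0, 0, 0, -0.105, 0, 0, 0, 0, -0.105, 0, 0, 0, 0, -0.105, 0, 0, 0, 0, -0.105, 0, 0, 0],
)

```text
time: 3.48
tool_pos: [0.515, 0.1176, 0.3285]
tool_rot: [-0.0, 0.613, 0.79, 0.0]
contact_force: [-0.7, 0.9, -1.0]
finger_gap: 0.0003
grip_force: 0.0
```

```bash
python3 - <<'E'
from fit import *
np.set_printoptions(precision=4,suppress=True)
S=ctrl.snapshot("scene");T=ctrl.snapshot("top");st=ctrl.read_state();W=wristcam(st,ctrl.snapshot("wrist"));obs=[];save(W,"w1")
for i,s in enumerate((S,T,W)):
    for n in PT:
        a=ctrl.pinpoint(s,n)
        if a: obs.append((s,n,a[0]["xy"]));print(i,n,a[0])
p,r=fit(obs,[.6,.128,.25]);print(st["time"],st["tool_pos"],p);print([(o[1],e) for o,e in zip(obs,r)])
o=[x for x in obs if x[0] is W];p,r=fit(o,p);print("wrist",p,r)
np.savez("w1.npz",pos=W["position"],ori=W["orientation"],K=W["intrinsics"])
E
```

```text
0 switch_box {'xy': [306.1, 305.8], 'conf': 0.6}
0 shutter_rib {'xy': [301.0, 246.4], 'conf': 0.72}
0 lever_bar {'xy': [329.3, 262.6], 'conf': 0.57}
0 lever_hinge {'xy': [327.3, 297.7], 'conf': 0.96}
1 switch_box {'xy': [236.6, 182.9], 'conf': 0.75}
2 switch_box {'xy': [335.1, 177.0], 'conf': 0.63}
2 shutter_rib {'xy': [302.6, 238.8], 'conf': 0.62}
2 lever_bar {'xy': [396.0, 151.3], 'conf': 0.85}
2 lever_hinge {'xy': [343.0, 140.7], 'conf': 0.6}
3.575 [0.515  0.1172 0.3285] [0.6035 0.1331 0.2904]
[('switch_box', array([ 0.0682, -0.9154])), ('shutter_rib', array([-3.8556,  0.3624])), ('lever_bar', array([-1.3378, -0.855 ])), ('lever_hinge', array([ 1.1478, -0.4638])), ('switch_box', array([0.1995, 0.6693])), ('switch_box', array([ 1.7433, -0.5715])), ('shutter_rib', array([-3.4255,  0.5442])), ('lever_bar', array([-0.2946, -2.8527])), ('lever_hinge', array([2.3359, 1.1929]))]
wrist [0.6041 0.1328 0.3059] [[ 2.0177 -0.251 ]
 [-2.3137  1.651 ]
 [-0.7839 -2.5827]
 [ 2.0025  1.611 ]]
```

View pics/w1.png

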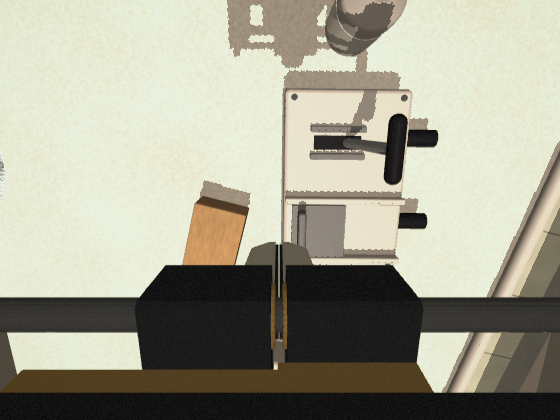

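```bash
python3 - <<'E'
import cv2
im=cv2.imread("pics/w1.png")[75:275,270:450]
cv2.imwrite("pics/w1c.png",cv2.resize(im,None,fx=3,fy=3,interpolation=cv2.INTER_CUBIC))
E
```

```text
(no output)
```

View pics/w1c.png

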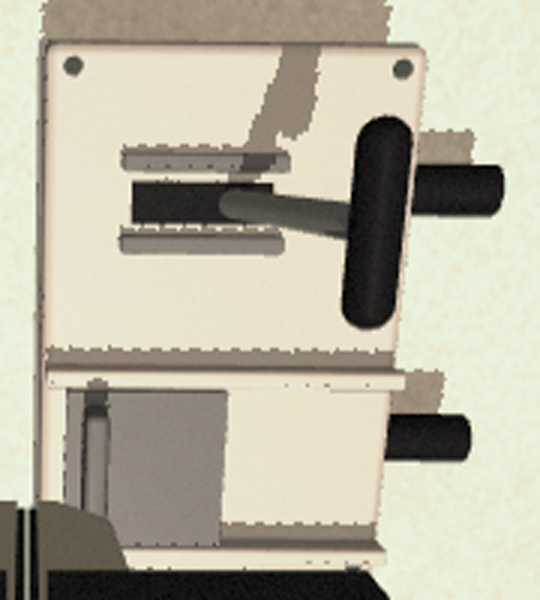

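```bash
python3 - <<'E'
from fit import *
np.set_printoptions(precision=4,suppress=True)
d=np.load("w1.npz");W=dict(position=d["pos"],orientation=d["ori"],intrinsics=d["K"])
C=[((-.08,.12,.07),(47,42)),((.08,.12,.07),(424,46)),((-.08,-.019,.086),(47,379)),((.08,-.019,.086),(405,381)),((.08,-.101,.086),(386,557)),((.019,.055,.196),(377,223)),((.019,.087,.196),(387,117)),((.019,.023,.196),(367,329))]
obs=[]
for i,(b,c) in enumerate(C): PT[i]=b; obs.append((W,i,np.array(c)/3+[270,75]))
p,r=fit(obs,[.6,.13,.25]);print(p,np.degrees(p[2]));print(r)
S=ctrl.snapshot("scene");T=ctrl.snapshot("top")
def draw(s,n,c):
    im=np.ascontiguousarray(s["color"][:,:,::-1])
    for b in [(-.08,.12,.07),(.08,.12,.07),(.08,-.12,.07),(-.08,-.12,.07),(-.066,-.06,.11),(.019,.055,.196)]:
        u=proj(s,tow(p,b)); cv2.circle(im,tuple(int(round(v*8)) for v in u),8,(0,0,255),-1,shift=3)
    return cv2.resize(im[c[1]:c[1]+130,c[0]:c[0]+200],None,fx=4,fy=4,interpolation=cv2.INTER_CUBIC)[:, :]
a=draw(S,"",(210,220));b=draw(T,"",(150,130))
cv2.imwrite("pics/ov.png",cv2.resize(np.vstack([a,b]),(600,600*1040//800*600//780)))
for n in PT:
    if isinstance(n,str):
        for k,s in(("S",S),("T",T)):
            q=ctrl.pinpoint(s,n)
            if q: print(n,k,np.array(q[0]["xy"])-proj(s,tow(p,PT[n])))
E
```

```text
[0.6007 0.1317 0.2396] 13.726157149502063
[[-0.9173 -0.7963]
 [ 3.1183 -0.5956]
 [-2.4053 -0.2529]
 [ 1.8567  0.4159]
 [ 1.4663  0.5035]
 [-0.5189  0.963 ]
 [-0.1494 -0.4296]
 [-0.6901  0.3887]]
switch_box S [1.8508 4.1536]
switch_box T [-0.1716  0.6593]
shutter_rib S [-1.901   2.3418]
shutter_rib T [-2.1032 -0.1078]
lever_bar S [ 0.4899 -2.2278]
lever_bar T [136.2226   9.0639]
lever_hinge S [0.2508 0.4   ]
```

View pics/ov.png

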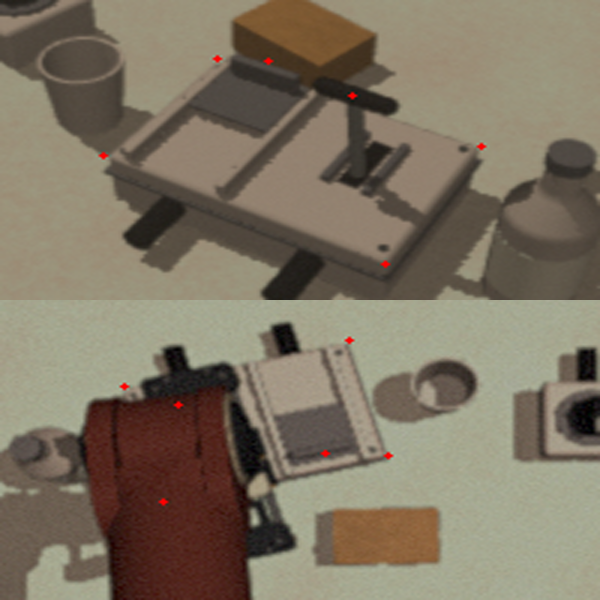

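The overlay dots sit on the box corners, rib and bar in both views (e.g. rib (268,61) and bar (352,95) in the upper crop), so the box pose (0.601, 0.132, 13.7°) holds. Next I go to the front of the rib.

```bash
cat > gb.py <<'E'
# shift from measured pose to box-frame TCP target(s) in mm: gb.py x,y,z ...
import sys
from fit import *
BP=[.601,.132,.2396]
st=ctrl.read_state();Rt=rot(st["tool_rot"])
yaw=np.degrees(np.arctan2(Rt[1,1],Rt[0,1]))
c,s=np.cos(BP[2]),np.sin(BP[2]);B=np.array([[c,-s,0],[s,c,0],[0,0,1]])
print("t",st["time"],"boxpos",(1e3*(B.T@(st["tool_pos"]-np.array([BP[0],BP[1],0])))).round(1),"turn",(yaw-np.degrees(BP[2])).round(2),"F box",(B.T@st["contact_force"]).round(1),"gap",round(st["finger_gap"],4))
for a in sys.argv[1:]:
    print(a,np.round(Rt.T@(tow(BP,np.array(list(map(float,a.split(","))))/1e3)-st["tool_pos"]),4))
E
python3 gb.py -100,-60,180 -100,-60,97 -18,-60,97
```

```text
t 4.725 boxpos [-87.1   4.4 328.6] turn 0.5 F box [-0.6 -0.4  0. ] gap 0.0005
-100,-60,180 [-0.0643 -0.0134  0.1486]
-100,-60,97 [-0.0643 -0.0134  0.2316]
-18,-60,97 [-0.065   0.0686  0.2316]
```

Request:
carry_out(
  motion=[0, -0.035, -0.01, 0.04, 0.5, 0, -0.064, -0.0135, 0.09, 0.5, 0, -0.064, -0.0135, 0.145, 0.5, 0, -0.064, -0.0135, 0.19, 0.5, 0, -0.064, -0.0135, 0.231, 0.5],
)

```text
time: 5.35
tool_pos: [0.518, 0.0503, 0.0962]
tool_rot: [0.0, 0.618, 0.787, -0.0]
contact_force: [0.1, 0.8, 0.3]
finger_gap: 0.0006
grip_force: 0.0
```

```bash
python3 gb.py -100,-60,97 -15,-60,97; python3 -c "
from h import *
save(ctrl.snapshot('scene'),'s2');im=cv2.imread('pics/s2.png')[200:350,190:410];cv2.imwrite('pics/s2c.png',cv2.resize(im,None,fx=3,fy=3))"
```

```text
t 5.35 boxpos [-100.   -59.7   96.2] turn -0.0 F box [0.3 0.8 0.3] gap 0.0006
-100,-60,97 [-0.0003  0.     -0.0008]
-15,-60,97 [-0.0003  0.085  -0.0008]
```

View pics/s2c.png

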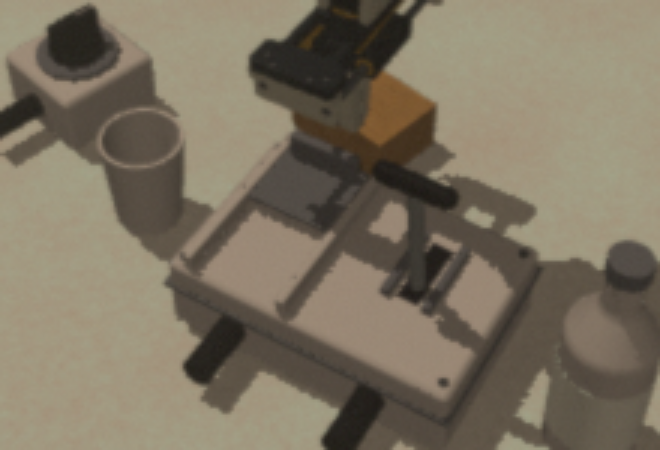

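The fingers (350,105) stand just in front of the rib (325,155), clear of the carton. Now the push.

Request:
carry_out(
  motion=[0, 0, 0.018, 0, 0, 0, 0, 0.036, 0, 0, 0, 0, 0.054, 0, 0, 0, 0, 0.07, 0, 0, 0, 0, 0.078, 0, 0],
)

```text
time: 6.02
tool_pos: [0.5939, 0.0689, 0.0981]
tool_rot: [-0.0, 0.617, 0.787, -0.0]
contact_force: [-0.8, -0.3, 0.7]
finger_gap: 0.0003
grip_force: 0.7
```

```bash
python3 gb.py -15,-60,97; python3 - <<'E'
from h import *
import sys
sys.argv=["x"]
from gb import *
S=ctrl.snapshot("scene");im=np.ascontiguousarray(S["color"][:,:,::-1])
for b in [(4,-60,110),(-45,-60,80)]: print(proj(S,tow(BP,np.array(b)/1e3)))
for n in ("shutter_rib","button_top"): print(n,[(x["xy"],x["conf"]) for x in ctrl.pinpoint(S,n)[:2]])
E
```

```text
t 6.025 boxpos [-21.9 -59.7  98.1] turn 0.02 F box [-0.8 -0.1  0.7] gap 0.0003
-15,-60,97 [-0.0003  0.0069  0.0011]
t 6.025 boxpos [-21.9 -59.7  98.1] turn 0.02 F box [-0.8 -0.1  0.7] gap 0.0003
[283.75804489 264.15358606]
[294.84676554 259.86774846]
shutter_rib [([284.9, 260.0], 0.56)]
button_top [([293.2, 258.1], 0.59)]
```

Request:
carry_out(
  motion=[0, 0, 0.002, 0, 0, 0, 0, 0.003, 0, 0, 0, 0, 0.004, 0, 0, 0, 0, 0.005, 0, 0, 0, 0, 0.005, 0, 0],
)

```text
time: 6.8
tool_pos: [0.5987, 0.0699, 0.0976]
tool_rot: [0.0, 0.618, 0.787, -0.0]
contact_force: [-1.9, -0.3, 1.5]
finger_gap: 0.0005
grip_force: 0.5
```

```bash
python3 gb.py -45,-60,97 -45,-60,73
```

```text
t 6.8 boxpos [-17.  -59.8  97.6] turn -0.0 F box [-2.   0.2  1.5] gap 0.0005
-45,-60,97 [-0.0002 -0.028   0.0006]
-45,-60,73 [-0.0002 -0.028   0.0246]
```

Request:
carry_out(
  motion=[0, 0, -0.028, 0, 0, 0, 0, -0.028, 0.008, 0, 0, 0, -0.028, 0.017, 0, 0, 0, -0.028, 0.0235, 0, 0, 0, -0.028, 0.0245, 0],
)

```text
time: 7.42
tool_pos: [0.5726, 0.0637, 0.0729]
tool_rot: [0.0, 0.617, 0.787, 0.001]
contact_force: [0.7, 0.2, 3.4]
finger_gap: 0.0006
grip_force: 1.6
```

```bash
python3 gb.py; python3 - <<'E'
from h import *
S=ctrl.snapshot("scene")
im=S["color"][200:350,190:410,::-1];cv2.imwrite('pics/s3c.png',cv2.resize(im,None,fx=3,fy=3))
print([(x["xy"],x["conf"]) for x in ctrl.pinpoint(S,"lever_bar")[:2]])
E
```

```text
t 7.425 boxpos [-43.8 -59.6  72.9] turn 0.02 F box [0.7 0.  3.4] gap 0.0006
[([342.5, 245.4], 0.61)]
```

Request:
carry_out(
  motion=[0, 0, 0, -0.04, 0, 0, 0, 0, -0.09, 0, 0, 0, -0.03, -0.13, 0, 0.03, 0, -0.06, -0.15, 0, 0.045, 0, -0.085, -0.15, 0],
)

```text
time: 8.15
tool_pos: [0.4886, 0.0426, 0.2247]
tool_rot: [0.001, 0.618, 0.786, 0.001]
contact_force: [0.5, 0.1, -0.1]
finger_gap: 0.0158
grip_force: 0.0
```

```bash
python3 gb.py -129,35,140 -129,35,84; python3 - <<'E'
import sys; sys.argv=["x"]
from gb import *
S=ctrl.snapshot("scene");T=ctrl.snapshot("top");st=ctrl.read_state();W=wristcam(st,ctrl.snapshot("wrist"))
b=tow(BP,np.array([-.129,.055,.103]));r=tow(BP,np.array([.004,-.06,.11]))
for k,s in zip("STW",(S,T,W)):
    for n,x in (("lever_bar",b),("shutter_rib",r)): print(k,n,[(np.round(q["xy"]),round(q["conf"],2)) for q in ctrl.pinpoint(s,n)[:2]],proj(s,x).round(1))
save(W,"w4")
E
```

```text
t 8.15 boxpos [-130.4  -60.2  224.7] turn -0.02 F box [ 0.5 -0.1 -0.1] gap 0.0158
-129,35,140 [0.0952 0.0011 0.0846]
-129,35,84 [0.0952 0.0009 0.1406]
t 8.15 boxpos [-130.4  -60.2  224.7] turn -0.02 F box [ 0.5 -0.1 -0.1] gap 0.0158
S lever_bar [(array([358., 247.]), 0.66)] [354.6 249.5]
S shutter_rib [] [283.8 264.2]
T lever_bar [(array([235., 186.]), 0.73), (array([225., 229.]), 0.49)] [226.5 226.7]
T shutter_rib [(array([252., 175.]), 0.64)] [252.1 173.8]
W lever_bar [(array([281.,  68.]), 0.6)] [282.7  68. ]
W shutter_rib [(array([431., 205.]), 0.77)] [432.4 206. ]
```

View pics/w4.png

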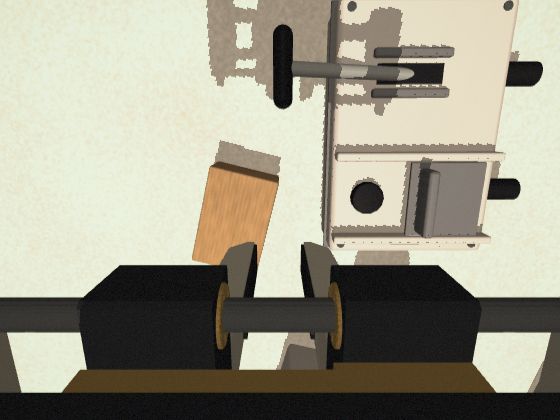

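The lever has dropped (bar at (282,67), as predicted), the button (367,197) is free, and the shutter is open with its rib at (431,205). Next I grasp the bar 20 mm off its rod.

Request:
carry_out(
  motion=[0.05, 0.05, 0.001, 0, 0, 0.05, 0.095, 0.001, 0.03, 0, 0.05, 0.095, 0.001, 0.06, 0, 0.05, 0.095, 0.001, 0.08, 0, 0.05, 0.095, 0.001, 0.085, 0],
)

```text
time: 9.22
tool_pos: [0.4668, 0.1356, 0.1368]
tool_rot: [-0.001, 0.617, 0.787, -0.001]
contact_force: [-0.0, 0.9, 0.2]
finger_gap: 0.0498
grip_force: 0.0
```

Request:
carry_out(
  motion=[0.05, 0, 0, 0.02, 0, 0.05, 0, 0, 0.04, 0, 0.05, 0, 0, 0.055, 0, 0.05, 0, 0, 0.055, 0, 0.05, 0, 0, 0.055, 0],
)

```text
time: 9.85
tool_pos: [0.4682, 0.1357, 0.0839]
tool_rot: [0.0, 0.618, 0.786, 0.001]
contact_force: [0.5, 0.2, -0.7]
finger_gap: 0.05
grip_force: 0.0
```

Request:
carry_out(
  motion=[0.012, 0, 0, 0, 0, 0.012, 0, 0, 0, 0, 0.012, 0, 0, 0, 0, 0.012, 0, 0, 0, 0, 0.012, 0, 0, 0, 0],
  grip_force=8,
)

```text
time: 10.48
tool_pos: [0.4669, 0.1356, 0.0832]
tool_rot: [-0.0, 0.618, 0.787, -0.0]
contact_force: [-1.5, -0.1, 2.6]
finger_gap: 0.016
grip_force: 8.0
```

```bash
python3 gb.py; python3 - <<'E'
import numpy as np
for d in np.linspace(0,1.33,16)[1:]:
    f=1.26-d; print(round(d,2),"dy %.1f dz %.1f"%(-135*np.sin(f)+135*np.sin(1.26), -(135*np.cos(f)-135*np.cos(1.26))))
E
```

```text
t 10.475 boxpos [-129.5   35.3   83.2] turn 0.0 F box [-1.5  0.3  2.6] gap 0.016
0.09 dy 4.2 dz -11.2
0.18 dy 9.3 dz -22.0
0.27 dy 15.4 dz -32.3
0.35 dy 22.3 dz -42.1
0.44 dy 30.1 dz -51.1
0.53 dy 38.7 dz -59.5
0.62 dy 48.0 dz -67.1
0.71 dy 57.9 dz -73.8
0.8 dy 68.4 dz -79.6
0.89 dy 79.3 dz -84.4
0.98 dy 90.6 dz -88.3
1.06 dy 102.2 dz -91.1
1.15 dy 114.1 dz -92.9
1.24 dy 126.0 dz -93.7
1.33 dy 138.0 dz -93.4
```

Gripped: the opening is 16.0 mm, which matches the bar. Lifting along the arc.

Request:
carry_out(
  motion=[0.012, 0, 0.004, -0.011, 0, 0.012, 0, 0.0095, -0.022, 0, 0.012, 0, 0.0155, -0.032, 0, 0.012, 0, 0.0225, -0.042, 0, 0.012, 0, 0.03, -0.051, 0],
)

```text
time: 11.1
tool_pos: [0.4936, 0.1421, 0.1347]
tool_rot: [-0.002, 0.618, 0.787, -0.003]
contact_force: [-6.5, -1.8, 3.5]
finger_gap: 0.016
grip_force: 8.0
```

Request:
carry_out(
  motion=[0.012, 0, 0.0085, -0.0085, 0, 0.012, 0, 0.018, -0.016, 0, 0.012, 0, 0.028, -0.0225, 0, 0.012, 0, 0.0385, -0.0285, 0, 0.012, 0, 0.049, -0.0335, 0],
)

```text
time: 11.72
tool_pos: [0.5447, 0.1547, 0.1699]
tool_rot: [0.0, 0.618, 0.787, 0.001]
contact_force: [-1.9, -0.3, 1.7]
finger_gap: 0.0157
grip_force: 8.0
```

```bash
python3 gb.py
```

```text
t 11.725 boxpos [-49.3  35.4 169.9] turn 0.0 F box [-1.9  0.2  1.7] gap 0.0157
```

Request:
carry_out(
  motion=[0.012, 0, 0.0115, -0.004, 0, 0.012, 0, 0.023, -0.0065, 0, 0.012, 0, 0.035, -0.0085, 0, 0.012, 0, 0.047, -0.009, 0, 0.012, 0, 0.06, -0.009, 0],
)

```text
time: 12.35
tool_pos: [0.6031, 0.1688, 0.176]
tool_rot: [-0.0, 0.618, 0.787, -0.0]
contact_force: [-0.6, 1.2, -0.2]
finger_gap: 0.0153
grip_force: 8.0
```

Request:
carry_out(
  motion=[0.012, 0, 0.004, 0, 0, 0.012, 0, 0.006, 0, 0, 0.012, 0, 0.006, 0, 0, 0.03, 0, 0.006, 0, 0, 0.05, 0, 0.006, 0, 0],
)

```text
time: 12.98
tool_pos: [0.6087, 0.1699, 0.1773]
tool_rot: [0.001, 0.618, 0.786, 0.001]
contact_force: [0.5, 0.6, -0.4]
finger_gap: 0.0308
grip_force: 0.0
```

```bash
python3 gb.py
```

```text
t 12.975 boxpos [ 16.5  35.  177.3] turn -0.01 F box [ 0.6  0.5 -0.4] gap 0.0308
```

Request:
carry_out(
  motion=[0.05, 0, 0, 0, 0, 0.05, 0, 0, -0.03, 0, 0.05, 0, 0, -0.06, 0, 0, -0.048, 0.012, -0.06, 0, 0, -0.095, 0.023, -0.06, 0],
)

```text
time: 13.6
tool_pos: [0.6539, 0.083, 0.2377]
tool_rot: [0.001, 0.617, 0.787, 0.001]
contact_force: [0.9, -0.7, -1.2]
finger_gap: 0.0347
grip_force: 0.0
```

Request:
carry_out(
  motion=[0, 0, 0, 0.04, 0, 0, 0, 0, 0.08, 0, 0, 0, 0, 0.11, 0, 0, 0, 0, 0.11, 0, 0, 0, 0, 0.11, 0],
)

```text
time: 14.22
tool_pos: [0.6542, 0.0831, 0.1282]
tool_rot: [0.001, 0.618, 0.787, 0.001]
contact_force: [0.1, -0.0, -0.1]
finger_gap: 0.0004
grip_force: 0.0
```

```bash
python3 gb.py 40,-60,97 -44,-60,97;  python3 - <<'E'
import sys; sys.argv=["x"]
from gb import *
S=ctrl.snapshot("scene");im=S["color"][200:350,190:410,::-1];cv2.imwrite('pics/s5c.png',cv2.resize(im,None,fx=3,fy=3))
print([(q["xy"],q["conf"]) for q in ctrl.pinpoint(S,"lever_bar")[:2]],proj(S,tow(BP,[.019,.055,.196])))
E
```

```text
t 14.225 boxpos [ 40.1 -60.1 128.2] turn -0.0 F box [ 0.1 -0.  -0.1] gap 0.0004
40,-60,97 [ 0.0001 -0.0002  0.0312]
-44,-60,97 [ 0.0001 -0.0842  0.031 ]
t 14.225 boxpos [ 40.1 -60.1 128.2] turn -0.0 F box [ 0.1 -0.  -0.1] gap 0.0004
[([328.9, 262.2], 0.57)] [327.32591803 261.50182199]
```

View pics/s5c.png

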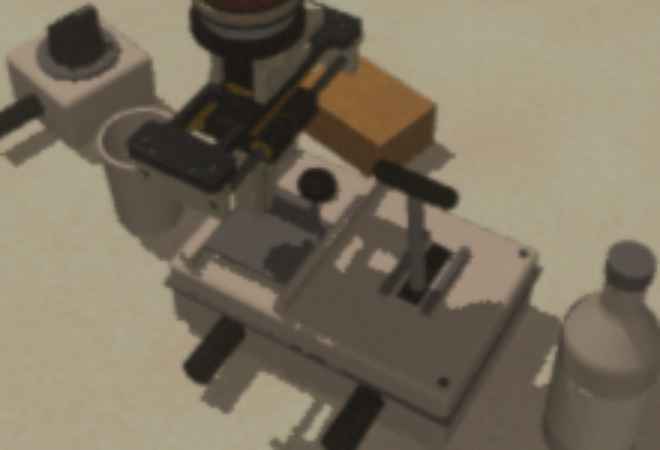

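The lever is home again (bar at the starting pixel (329,262)), the black button at (318,185) in the crop is free, and the fingers stand behind the rib. Lowering, then closing the shutter.

Request:
carry_out(
  motion=[0, 0, 0, 0.015, 0, 0, 0, 0, 0.031, 0, 0, 0, 0, 0.031, 0, 0, 0, -0.015, 0.031, 0, 0, 0, -0.03, 0.031, 0],
)

```text
time: 14.95
tool_pos: [0.6244, 0.0762, 0.0956]
tool_rot: [0.001, 0.617, 0.787, 0.001]
contact_force: [1.2, 1.1, -1.4]
finger_gap: 0.0006
grip_force: 0.7
```

Request:
carry_out(
  motion=[0, 0, -0.013, 0, 0, 0, 0, -0.026, 0, 0, 0, 0, -0.039, 0, 0, 0, 0, -0.049, 0, 0, 0, 0, -0.053, 0, 0],
)

```text
time: 15.58
tool_pos: [0.5725, 0.0634, 0.0958]
tool_rot: [0.0, 0.618, 0.786, 0.0]
contact_force: [1.8, 0.5, -0.7]
finger_gap: 0.0007
grip_force: 0.6
```

```bash
python3 gb.py -45,-60,97
```

```text
t 15.575 boxpos [-44.  -59.8  95.8] turn -0.01 F box [ 1.9  0.1 -0.7] gap 0.0007
-45,-60,97 [-0.0002 -0.001  -0.0012]
```

Request:
carry_out(
  motion=[0, 0, -0.001, 0, 0, 0, 0, -0.002, 0, 0, 0, 0, -0.003, 0, 0, 0, 0, -0.004, 0, 0, 0, 0, -0.004, 0, 0],
)

```text
time: 16.2
tool_pos: [0.5697, 0.0627, 0.0959]
tool_rot: [0.001, 0.617, 0.787, 0.001]
contact_force: [4.0, 1.1, -0.4]
finger_gap: 0.0006
grip_force: 1.8
```

```bash
python3 gb.py
```

```text
t 16.2 boxpos [-46.8 -59.9  95.9] turn 0.01 F box [ 4.2  0.1 -0.4] gap 0.0006
```

Request:
carry_out(
  motion=[0, 0, -0.001, 0, 0, 0, 0, -0.002, 0, 0, 0, 0, -0.003, 0, 0, 0, 0, -0.003, 0, 0, 0, 0, -0.003, 0, 0],
)

```text
time: 16.82
tool_pos: [0.5696, 0.0627, 0.0961]
tool_rot: [0.003, 0.617, 0.787, 0.003]
contact_force: [7.7, 2.4, -5.4]
finger_gap: 0.0004
grip_force: 4.2
```

```bash
python3 gb.py
```

```text
t 16.825 boxpos [-46.9 -59.9  96.1] turn 0.03 F box [ 8.1  0.5 -5.4] gap 0.0004
```

The shutter is at its front stop: force rose to 8 N with no motion. Backing off, raising the arm and checking.

Request:
carry_out(
  motion=[0, 0, 0.012, 0, 0, 0, 0, 0.012, 0, 0, 0, 0, 0.012, -0.05, 0, 0, 0, 0.012, -0.1, 0, 0, 0, 0, -0.13, 0],
)

```text
time: 17.45
tool_pos: [0.5653, 0.0615, 0.2276]
tool_rot: [0.0, 0.618, 0.787, 0.0]
contact_force: [-1.1, -0.2, 0.3]
finger_gap: 0.0006
grip_force: 0.0
```

Request:
carry_out(
  motion=[0, 0, -0.05, -0.03, 0, 0, 0, -0.07, -0.06, 0, 0, 0, -0.07, -0.08, 0, 0, 0, -0.07, -0.08, 0, 0, 0, -0.07, -0.08, 0],
)

```text
time: 18.08
tool_pos: [0.4965, 0.0452, 0.3044]
tool_rot: [-0.001, 0.618, 0.787, -0.001]
contact_force: [-0.4, -0.5, -0.1]
finger_gap: 0.0001
grip_force: 0.0
```

```bash
python3 - <<'E'
import sys; sys.argv=["x"]
from gb import *
S=ctrl.snapshot("scene");im=S["color"][200:350,190:410,::-1];cv2.imwrite('pics/s6c.png',cv2.resize(im,None,fx=3,fy=3))
for n,b in (("lever_bar",[.019,.055,.196]),("shutter_rib",[-.066,-.06,.11])):
    print(n,[(q["xy"],q["conf"]) for q in ctrl.pinpoint(S,n)[:2]],proj(S,tow(BP,b)))
E
```

```text
t 18.075 boxpos [-122.1  -59.5  304.4] turn 0.0 F box [-0.5 -0.4 -0.1] gap 0.0001
lever_bar [([328.9, 259.4], 0.68)] [327.32591803 261.50182199]
shutter_rib [([300.1, 246.6], 0.73), ([308.4, 243.3], 0.24)] [299.40272932 245.70027387]
```

View pics/s6c.png

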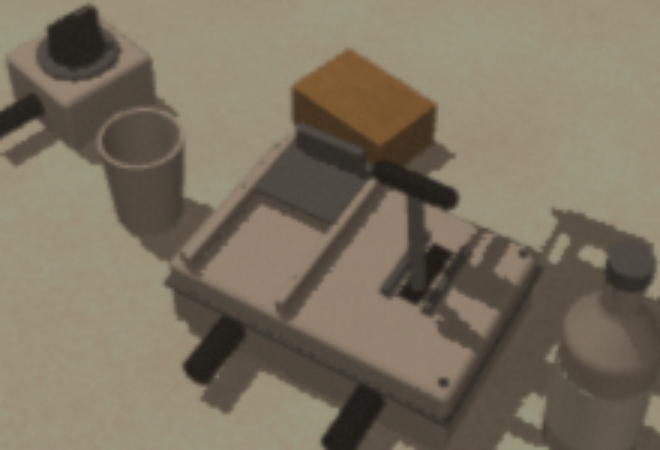

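The shutter is shut (rib at (330,148)), the lever is upright (415,185), everything else is unmoved and the arm is clear.

```bash
python3 -c "
from plant import ctrl
print(ctrl.job_done())"
```

```text
the job is handed in; nothing more can be done
None
```

The safety-switch test is done and handed in: button pressed, lever dropped and lifted back home, shutter shut against its front stop, and in the last picture the isolator, bottle, cup and carton looked unmoved; the hand-in gave no verdict.

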